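# Roll a round bar onto the red marking line

### The arm

A 6-joint arm with a two-finger parallel gripper is mounted at the origin on a cart in front of the work surface, level with it; the furniture and walls round the work are solid. World frame = base frame: x ahead of the robot, y to its left, z up, the work surface at z = 0. Lengths are in m, angles in rad, forces in N, time in s.
With the tool pointing down it reaches from about 0.25 to 0.775 m from the base axis. Payload 4 kg.
Tool frame: the origin (TCP) lies at the very end of the fingers, on their centre line; the grasp point (between the pads) lies 19 mm behind it (env.grasp_offset is the distance from the TCP to the grasp point, in m); y points along the fingers, x is the direction in which the jaws open and shut, and the axes are right-handed (so a half turn about y gives the same grasp; the last joint's range is limited). The gripper opens to 94 mm and grips with 3 to 60 N. Pads are 16 mm wide; open, the fingers measure 119 mm over their backs; the gripper's body (75 mm by 177 mm) begins 78 mm behind the grasp point.
Start: joints at [1.104, 0.087, 1.371, -0, 1.684, -0.103], TCP at [0.196, 0.514, 0.206] pointing down, gripper open.
Joint ranges: [-3.1, 3.1], [-0.76, 2.03], [0.27, 2.55], [-1.08, 4.22], [0.17, 2.65], [-2.57, 2.57]. Speed limits (rad/s): [2.79, 2.79, 3.14, 3.14, 3.14, 3.14].

### API

Orientations are given as [roll, pitch, yaw] about the fixed x, y, z axes, in that order (R = Rz(yaw) Ry(pitch) Rx(roll)).
In Python, from cell import env gives the robot as it stands. Calls block until the motion is done:
- env.goto(position, orientation): joint-space move of the TCP to a pose.
- env.movel(position, vel=0.15, frame=None): straight line of the TCP; frame=None keeps the orientation; vel is the mean speed in m/s.
- env.move_j(angles): joint-space move.
- env.gripper_open() and env.gripper_close(f_grip=None): open the fingers fully, or close them until they stop; f_grip is the grip in N (None keeps the last).
- env.hold(seconds).
- env.solve_ik(position, orientation): joint angles nearest the present ones, or None.
- env.grab_frame(name): name is "side" or "top"; returns a dict with "img" (480x640x3 uint8, red, green, blue), "depth" (480x640 float32, m along the optical axis (not along the pixel's ray), 0 where there is no reading), "fx", "fy", "cx", "cy" (pixels), "cam_to_world" (4x4, takes a point from camera to world coordinates). Camera axes: x right, y down, z forward; pixel columns grow to the right and rows downward; lengths in m; the calibration is good to about 2 mm. A picture is of the moment at which its call begins.
A pose or a line that the arm cannot do raises env.PlanningError and nothing moves.
- env.finish_job(): hands the job in, once; it reports no verdict.
Trained networks look in a picture, given as the dict that the camera call returned (one of the last four; its "shot" number tells which), for a name from the list of things; names that differ only in an ending like _2 or _b are one class to them, and where a whole thing is asked for, a point or a joint stands for the part that bears it (a point fixed in the world has none). Each returns a list of dicts, best first, with "p" (0 to 1); they miss things now and then, are a little off and sometimes report something else, mostly with a low value. They report only what shows in the picture. A call takes as long as a camera call.
- env.find_in(label, picture): "location" ([row, column] in pixels, amid what is visible of it).
- env.pinpoint(label, picture): "location" ([row, column] in pixels: a listed point, or the origin of a listed thing).
Readings, each from a call of its own:
- env.current_t(): time.
- env.current_joints(): joint angles.
- env.current_qvel(): joint speeds.
- env.current_joint_efforts(): joint torques, N m.
- env.current_tool_pos(): TCP position.
- env.current_orientation(): TCP orientation.
- env.current_contact_force(): force on the tool from outside, world axes, zero at the start.
- env.current_torque(): the same for the moment, N m.
- env.current_finger_gap(): finger opening in m.
Only numpy, scipy, OpenCV 4.12 (cv2) and the standard library are available. Lean on these libraries where they do the work, as an engineer would, in place of code of your own. Each camera call takes 0.05 s, during which the arm holds its last target.

### The job

A short brass round bar lies on the grey marking board, with a red line to one side of it and a blue line to the other. To set it up for marking out, roll it with the fingertips, pushing it sideways, until it lies along the red line with the line running under its middle, both ends of the line showing; then leave it there at rest. Only push and roll the bar: do not pinch it and drag it, do not lift it, and leave the padlocks and the loupe beside the board where they are.

Things in the scene. Friction and masses are not known exactly. Their poses are not given: they have to be found in the camera images.
- bar: Brass round bar with a thin white stripe along it, 32 mm in diameter, 90 mm long, 0.4 to 0.6 kg, loose, lying on the rubber. Origin at its centre, on the axis; x runs along the bar (starts within 3 degrees of the lines), y and z turn as it rolls, z up at the start. Friction about 0.55; it stops soon after a slow push. Dragged by its top without slip, it moves half as far as the fingertip.
- board: Fixed marking board faced with grey rubber, 140 (its x) x 270 mm (its y); rubber surface 12 mm above its origin, the centre of its underside. An aluminium stop rail 8 mm wide along each short end stands 6 mm above the rubber. The bar starts within 15 mm of the middle; the lines run across, along the board's x, 70 to 94 mm either side of the middle; which colour is where varies.
- red_line: Red painted line on the rubber, 128 mm long (its x), 5 mm wide, flat. Origin at the middle of the line, 12 mm above the bench. The bar is to end on it.
- blue_line: Blue painted line on the rubber, like the red one, on the other side of the bar. Not used for this job.
- lying_padlock: Brass padlock lying flat, 67 x 44 x 18 mm, loose on the bench to the right of the board. Origin at the centre of its underside. Leave alone.
- black_loupe: Black eye loupe standing on its rim, 36 mm across, 34 mm high, loose, near the right end of the board. Origin at the centre of its underside. Leave alone.
- small_padlock: Small brass padlock standing upright, 18 x 36 x 55 mm, loose, right of the board. Origin at the centre of its underside. Leave alone.

How it is judged:
On the way:
1. the bar has rolled, not slid: it has turned nearly half round about its own axis while lying on the board (angle between bar's own z axis and vertical above 2.3 rad and z of bar in the frame of board below 0.034 m).
At the end, for the whole second after the job is handed in: The bar lies at rest on the rubber along the red line: its axis within 8 mm of the line, its middle within 30 mm of the line's middle, parallel within 8 degrees, and the two loose padlocks and the loupe are within 20 mm of where they stood (y of bar in the frame of red_line between -0.008 and 0.008 m and x of bar in the frame of red_line between -0.03 and 0.03 m and angle between the x axis of bar and the x axis of red_line, either way round below 0.14 rad and z of bar in the frame of board between 0.024 and 0.032 m and linear speed of bar below 0.01 m/s and angular speed of bar below 0.5 rad/s and distance of each of lying_padlock, black_loupe, small_padlock from where it was at the start of the episode below 0.02 m); the robot touches nothing.
It fails at once if the bar is lifted, or climbs over an end rail (its centre more than 8 mm above where it lies on the rubber) (z of bar in the frame of board above 0.036 m).
It fails at once if the bar falls off the board (z of bar in the frame of board below 0.02 m).
It fails at once if a loose padlock or the loupe is shifted or knocked over (moved more than 20 mm) (distance of any of lying_padlock, black_loupe, small_padlock from where it was at the start of the episode above 0.02 m).
It also fails if it takes over 54 s, if anything falls off the work surface, if the arm or the gripper's body presses on something with over 40 N, if the wrist force passes 120 N, or if a joint passes its speed limit or range.

## Working session

There is one attempt and no reset: what is moved stays moved. The work goes in short steps, each a Python script; the robot and the scene stay as the last script left them, time stands still between calls to the robot, and variables do not carry over. Pictures are saved under pics/ and viewed, and the job is handed in when it is done.

```bash
mkdir -p pics
cat > h.py <<'E'
import numpy as np, cv2
from cell import env
def w(f,r,c,z=None):
    T=np.array(f["cam_to_world"]); d=np.array([(c-f["cx"])/f["fx"],(r-f["cy"])/f["fy"],1.])
    if z is None:
        zz=f["depth"][int(round(r)),int(round(c))]; return (T@np.r_[d*zz,1])[:3]
    v=T[:3,:3]@d; o=T[:3,3]; return o+v*(z-o[2])/v[2]
def save(f,n): cv2.imwrite(n,cv2.cvtColor(f["img"],cv2.COLOR_RGB2BGR))
E
python3 - <<'E'
from h import *
np.set_printoptions(precision=4,suppress=True)
for n in ("top","side"):
    f=env.grab_frame(n); save(f,f"pics/{n}0.png"); print(n,np.array(f["cam_to_world"]))
    for l,z in (("bar",.028),("board",.012),("red_line",.012),("blue_line",.012),("lying_padlock",0),("black_loupe",0),("small_padlock",0)):
        for p in env.pinpoint(l,f)[:2]:
            r,c=p["location"]; print(l,round(p["p"],2),(round(r),round(c)),w(f,r,c,z))
print(env.current_orientation(),env.current_finger_gap(),env.current_t())
E
```

```text
top [[-0.0013 -0.9876  0.1567  0.3313]
 [-0.9999  0.0031  0.0116  0.034 ]
 [-0.0119 -0.1566 -0.9876  0.8963]
 [ 0.      0.      0.      1.    ]]
bar 0.88 (253, 268) [0.4389 0.1228 0.028 ]
board 0.66 (250, 266) [0.4456 0.1266 0.012 ]
board 0.43 (208, 440) [ 0.512  -0.1491  0.012 ]
red_line 0.81 (235, 219) [0.4698 0.2017 0.012 ]
red_line 0.42 (251, 268) [0.4439 0.1234 0.012 ]
blue_line 0.62 (260, 320) [0.4288 0.0427 0.012 ]
lying_padlock 0.89 (255, 441) [ 0.4374 -0.1502  0.    ]
black_loupe 0.62 (238, 393) [ 0.4655 -0.0751  0.    ]
small_padlock 0.81 (205, 443) [ 0.5185 -0.1569  0.    ]
side [[ 0.8779 -0.2727  0.3935  0.1214]
 [-0.4787 -0.4929  0.7266 -0.6585]
 [-0.0042 -0.8263 -0.5633  0.5884]
 [ 0.      0.      0.      1.    ]]
bar 0.77 (237, 270) [0.4428 0.1196 0.028 ]
board 0.85 (243, 268) [0.4403 0.1227 0.012 ]
red_line 0.45 (221, 262) [0.4625 0.2025 0.012 ]
blue_line 0.67 (265, 282) [0.4346 0.0478 0.012 ]
blue_line 0.55 (335, 341) [ 0.4346 -0.158   0.012 ]
lying_padlock 0.98 (335, 340) [ 0.4401 -0.1477  0.    ]
black_loupe 0.68 (303, 332) [ 0.4686 -0.0749  0.    ]
small_padlock 0.6 (322, 384) [ 0.5176 -0.156   0.    ]
[-1.5708 -0.0002  1.207 ] 0.09376619283858637 0.8
```

View pics/top0.png

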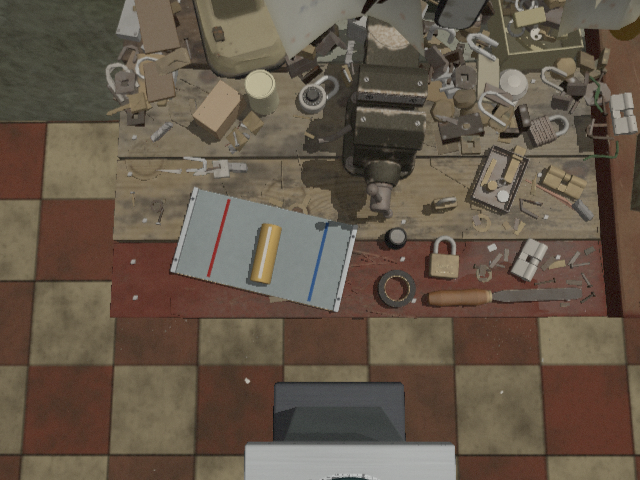

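View pics/side0.png

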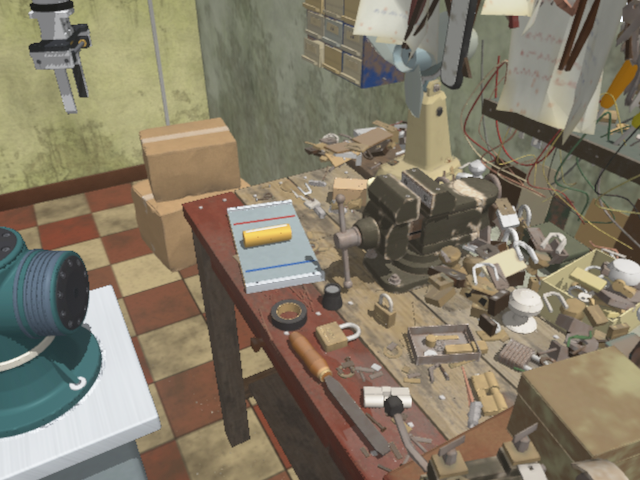

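Top view: the red line runs (199,229)–(277,209), the bar is near (253,266) and the blue line is near (260,320). The loupe is at (238,396), clear of the roll direction. Next I'll measure the line and the bar precisely.

```bash
cat >> h.py <<'E'
def seg(f,kind):
    h=cv2.cvtColor(f["img"],cv2.COLOR_RGB2HSV).astype(int); H,S,V=h[...,0],h[...,1],h[...,2]
    T=np.array(f["cam_to_world"]); rr,cc=np.mgrid[:480,:640]; d=f["depth"]
    P=np.stack([(cc-f["cx"])/f["fx"]*d,(rr-f["cy"])/f["fy"]*d,d],-1)@T[:3,:3].T+T[:3,3]
    box=(P[...,0]>.34)&(P[...,0]<.54)&(P[...,1]>-.02)&(P[...,1]<.28)&(d>0)
    if kind=="red": m=box&((H<8)|(H>172))&(S>120)&(P[...,2]>.006)&(P[...,2]<.03)
    if kind=="blue": m=box&(H>100)&(H<130)&(S>120)&(P[...,2]>.006)&(P[...,2]<.03)
    if kind=="bar": m=box&(P[...,2]>.026)&(P[...,2]<.055)&(H>8)&(H<40)&(S>60)
    n,L,st,_=cv2.connectedComponentsWithStats(m.astype(np.uint8)); k=1+np.argmax(st[1:,4]); m=L==k
    return m,P
def line(f,kind):
    m,P=seg(f,kind); r,c=np.nonzero(m)
    if kind=="bar": X=P[m]
    else: X=np.array([w(f,a,b,.012) for a,b in zip(r,c)])
    rect=cv2.minAreaRect(X[:,:2].astype(np.float32)*1000); bx=cv2.boxPoints(rect)/1000
    e0,e1=bx[1]-bx[0],bx[2]-bx[1]; u=e0 if np.linalg.norm(e0)>np.linalg.norm(e1) else e1
    u=u/np.linalg.norm(u); u=u*np.sign(u[0])
    return np.array(rect[0])/1000,u,sorted(np.array(rect[1])),X[:,2].min(),X[:,2].max(),len(X)
def rep(f):
    R=line(f,"red"); B=line(f,"bar"); u=R[1]; v=np.array([-u[1],u[0]]); d=B[0]-R[0]
    for n,x in(("red",R),("bar",B)): print(n,x[0].round(4),"ang",round(np.degrees(np.arctan2(x[1][1],x[1][0])),2),"size",x[2],"z",x[3],x[4],x[5])
    print("bar in line: x %.4f y %.4f"%(d@u,d@v)); return R,B
E
python3 - <<'E'
from h import *
for n in("top","side"):
    f=env.grab_frame(n); print(n); rep(f); L=line(f,"blue"); print(L[0],L[1],L[2])
    m,P=seg(f,"bar"); print(cv2.boundingRect(m.astype(np.uint8)))
f=env.grab_frame("top");m,P=seg(f,"bar");q=(P[...,0]>.34)&(P[...,0]<.56)&(P[...,1]>-.06)&(P[...,1]<.28); print(P[...,2][q].max(), P[q][P[...,2][q].argmax()])
E
```

```text
top
red [0.4659 0.203 ] ang -13.69 size [np.float64(4.351533889770508), np.float64(126.50080871582031)] z 0.0119999999999999 0.012000000000000122 219
bar [0.4374 0.1259] ang -11.16 size [np.float64(31.580244064331055), np.float64(89.80708312988281)] z 0.026553177113566417 0.04654671190864701 1024
bar in line: x -0.0094 y -0.0816
[0.42767905 0.04552498] [ 0.9719798  -0.23506463] [np.float64(3.9872560501098633), np.float64(125.02206420898438)]
(250, 224, 32, 60)
side
red [0.4754 0.2042] ang -28.99 size [np.float64(2.086162567138672e-05), np.float64(10.308670997619629)] z 0.01200000000000001 0.01200000000000001 6
bar [0.4376 0.1205] ang -13.38 size [np.float64(28.02272605895996), np.float64(90.3500747680664)] z 0.026028233399672196 0.045595718917473715 581
bar in line: x 0.0075 y -0.0915
[0.42870325 0.04799793] [ 0.9736031  -0.22824731] [np.float64(2.458871364593506), np.float64(19.82135009765625)]
(243, 224, 48, 22)
0.17530574332886995 [ 0.50661945 -0.02887293  0.17530574]
```

```bash
cat >> h.py <<'E'
RC=np.array([.4659,.2030]); YAW=np.radians(-13.7); U=np.array([np.cos(YAW),np.sin(YAW)]); V=np.array([-U[1],U[0]])
def pt(x,y,z): return [*(RC+x*U+y*V),z]   # TCP from line-frame coords
ORI=[-np.pi/2,0,YAW]
E
python3 - <<'E'
from h import *
print(env.solve_ik(pt(-.0094,-.122,.12),ORI),env.solve_ik(pt(-.0094,-.122,.12),[-np.pi/2,0,YAW+np.pi]))
env.gripper_close(5)
env.goto(pt(-.0094,-.122,.12),ORI)
env.movel(pt(-.0094,-.122,.020),vel=.08)
print(env.current_t(),env.current_tool_pos(),env.current_finger_gap(),env.current_contact_force())
f=env.grab_frame("side");save(f,"pics/side1.png")
f=env.grab_frame("top");save(f,"pics/top1.png")
E
```

```text
[ 0.06990366 -0.13613885  1.7594795   0.          1.51825201  0.30901377] None
5.5667 [0.42848279 0.08673821 0.02063612] 0.0006054873747464987 [-0.06493975  0.0420203   0.53102262]
```

View pics/side1.png

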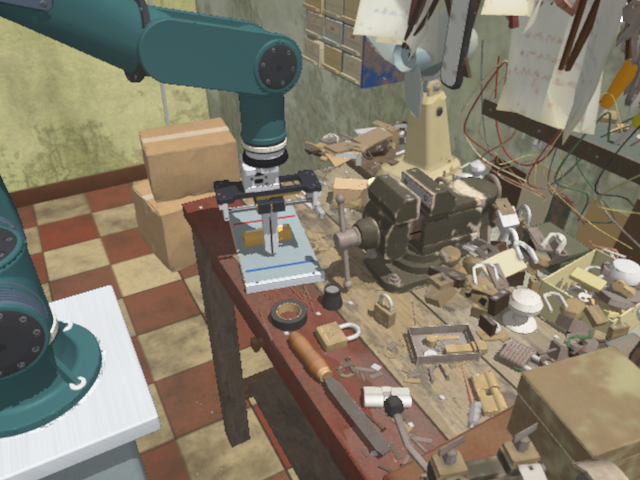

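View pics/top1.png

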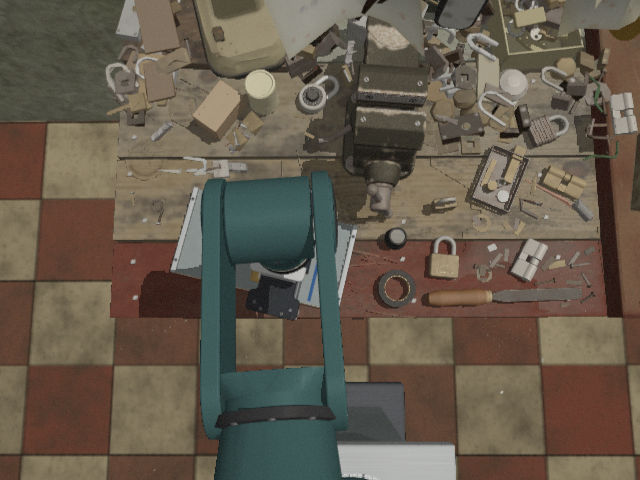

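The fingertips are down on the rubber between the bar and the blue line, at about (252,271) in the side view, and nothing else is near them. I'll push slowly and stop short, in case the bar coasts.

Run:
```python
from h import *
env.movel(pt(-.0094,-.055,.020),vel=.03)
print(env.current_t(),env.current_contact_force())
f=env.grab_frame("side");save(f,"pics/side2.png")
env.movel(pt(-.0094,-.036,.020),vel=.02)
print(env.current_t(),env.current_contact_force())
env.movel(pt(-.0094,-.055,.020),vel=.1)
env.movel(pt(-.0094,-.055,.12),vel=.15)
q=env.current_joints(); q=list(q); q[0]-=.9; env.move_j(q)
f=env.grab_frame("top");save(f,"pics/top3.png"); rep(f); print(env.current_t())
f=env.grab_frame("side");save(f,"pics/side3.png")
```

```text
8.05 [-0.54163799 -0.66193864 -0.0550011 ]
9.2 [ 0.12305215 -0.02589913 -0.42272191]
red [0.5152 0.1911] ang -13.69 size [np.float64(4.241490364074707), np.float64(25.104652404785156)] z 0.0119999999999999 0.012000000000000122 43
bar [0.4513 0.1943] ang -11.28 size [np.float64(31.48153305053711), np.float64(90.38848114013672)] z 0.027015075327563087 0.046931149419093265 1195
bar in line: x -0.0628 y -0.0120
11.9167
```

View pics/top3.png

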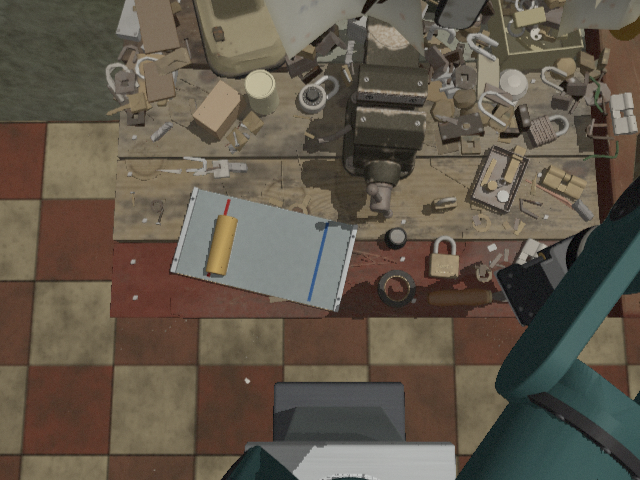

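View pics/side2.png

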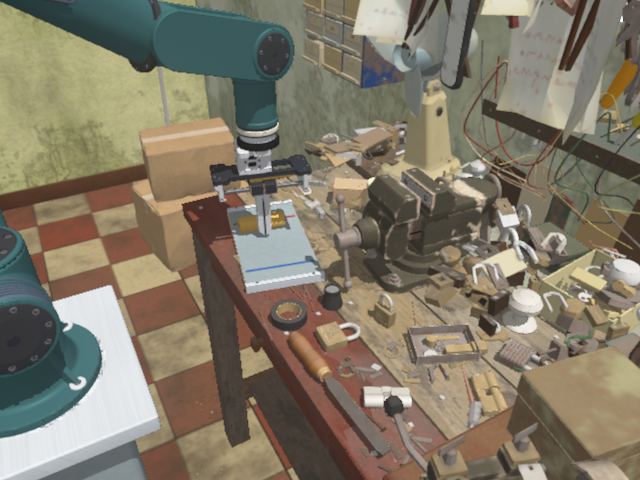

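The bar moved 70 mm with no visible coasting and is now 12 mm short of the line (line-frame x −12 mm, tilt 2.4°). Before the last push I'll use the stripe to check that it rolled and didn't slide.

Run:
```python
import cv2,numpy as np
o=[]
for n,(r,c) in (("top0",(253,266)),("top3",(246,222)),("side0",(236,267)),("side2",(222,262)),("side3",(220,258))):
    im=cv2.imread(f"pics/{n}.png")[r-35:r+35,c-35:c+35]; o.append(cv2.resize(im,(260,260),interpolation=cv2.INTER_NEAREST))
o.append(o[0]*0)
cv2.imwrite("pics/z.png",np.vstack([np.hstack(o[:3]),np.hstack(o[3:])]))
```

```text
(no output)
```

View pics/z.png

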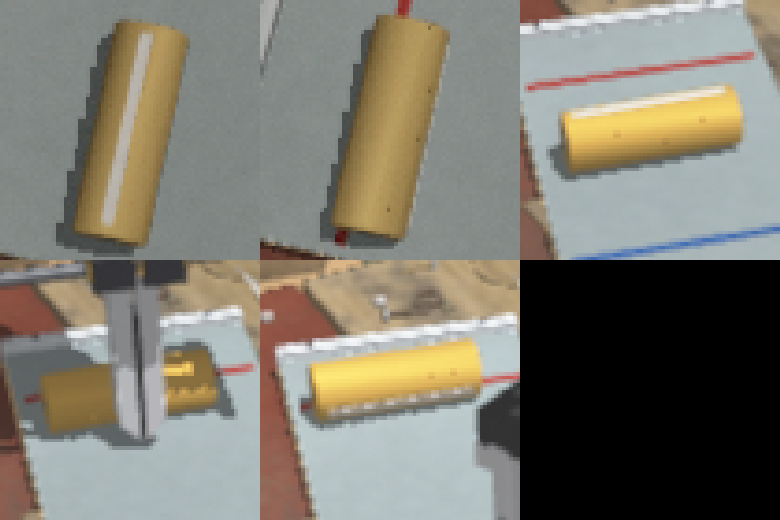

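The stripe has gone from the top, over and under, to low on the near side. That is about 243° of turn, which fits 68 mm of pure rolling. Next is the last 12 mm, pushed slightly toward the lagging end.

```bash
cat >> h.py <<'E'
def rep2(f):
    B=line(f,"bar"); d=B[0]-RC; print("bar in line x %.4f y %.4f ang %.2f size %s"%(d@U,d@V,np.degrees(np.arctan2(B[1][1],B[1][0])-YAW),B[2]))
E
python3 - <<'E'
from h import *
env.goto(pt(-.020,-.055,.10),ORI)
env.movel(pt(-.020,-.055,.020),vel=.1)
env.movel(pt(-.020,-.0243,.020),vel=.02)
print(env.current_t(),env.current_contact_force())
env.movel(pt(-.020,-.055,.020),vel=.08)
env.movel(pt(-.020,-.055,.12),vel=.15)
q=list(env.current_joints()); q[0]-=.9; env.move_j(q)
f=env.grab_frame("top");save(f,"pics/top4.png"); rep2(f); print(env.current_t())
for l in("lying_padlock","black_loupe","small_padlock","red_line"):
    for p in env.pinpoint(l,f)[:1]: print(l,p["p"],w(f,*p["location"],0.))
g=env.grab_frame("side");save(g,"pics/side4.png")
a=f["img"][185:325,160:360,::-1];b=g["img"][190:330,200:400,::-1]
cv2.imwrite("pics/z4.png",np.hstack([cv2.resize(np.ascontiguousarray(x),None,fx=2,fy=2) for x in(a,b)]))
E
```

```text
16.1167 [-0.21021802  0.02075371  0.23464169]
bar in line x -0.0130 y 0.0003 ang 2.36 size [np.float64(31.925582885742188), np.float64(89.69831085205078)]
19.0
lying_padlock 0.66 [ 0.43851594 -0.1552978   0.        ]
black_loupe 0.65 [ 0.46481077 -0.07266236  0.        ]
small_padlock 0.77 [ 0.51308802 -0.15573102  0.        ]
```

View pics/z4.png

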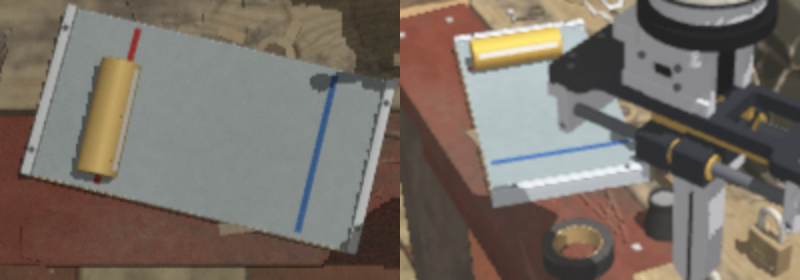

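The bar lies on the line with both red ends showing, at about (30,137) and (178,97) in the crop. The padlocks and loupe are where they were, and the gripper is clear.

Run:
```python
from h import *
env.hold(.5); f=env.grab_frame("top"); rep2(f); print(env.current_contact_force(),env.current_tool_pos()); env.finish_job(); print(env.current_t())
```

```text
bar in line x -0.0129 y 0.0001 ang 2.43 size [np.float64(31.600099563598633), np.float64(90.01603698730469)]
[ 0.38329605  0.75072838 -0.21564803] [ 0.38985652 -0.24317358  0.11899108]
the job is handed in; nothing more can be done
the job is handed in; nothing more can be done
```

The bar is on the red line and the job is handed in. I rolled it there with the closed fingertips in two slow sideways pushes, about 70 mm and then 12 mm. It was never gripped or lifted.

- **Position:** the last top-camera check put the bar's axis within 1 mm of the line. Its middle is 13 mm from the line's middle and it is tilted 2.4°. Two pictures about 0.5 s apart agreed, so it was at rest.
- **Line ends:** both red ends show past the bar.
- **Rolling:** after the first push the white stripe had gone from the top, over and underneath, to low on the near side. That is about 243°, which fits rolling without sliding.
- **Padlocks and loupe:** the networks' estimates were within about 6 mm of the starting ones, which is about what I'd expect from their error.
- **Robot:** it finished about 0.12 m above the bench, clear of everything, at about 20 s on the clock.

**Checks that fell short:**
- **Tilt:** I aimed the second push off-centre to take out the tilt, but it didn't change. It is still well inside the 8° limit.
- **Side camera:** it put the starting position about 10 mm off the top camera's, because it saw only a few pixels of the line. I used the top camera only.
- **Red-line network:** it did not find the red line in the last picture, so the final check uses my first fit of the line.

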